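Seat the proud caps in the sample tray

ROBOT

A 7-joint arm with a two-finger parallel gripper is mounted at the origin on the work surface. World frame = base frame: x ahead of the robot, y to its left, z up, the work surface at z = 0. Lengths are in mm, angles in rad, forces in N, time in s.
With the tool pointing down it reaches from about 350 to 900 mm from the base axis. Payload 19.9 kg.
Tool frame: the origin (TCP) lies at the very end of the fingers, on their centre line; the grasp point (between the pads) lies grip_point_offset behind it (grip_point_offset is the distance from the TCP to the grasp point, in mm); z points along the fingers, y is the direction in which the jaws open and shut (so a half turn about z gives the same grasp; the last joint's range is limited). The gripper opens to 85 mm and grips with 20 to 120 N. Pads are 22 mm wide; open, the fingers measure 114 mm over their backs; the gripper's body (76 mm by 85 mm) begins 54 mm behind the grasp point. The pads swing forward as they close: fully open they stand 13 mm farther back than shut.
Start: joints at [1.222, 0.417, -0.01, 1.614, 0.005, 1.111, -0.053], TCP at [189.347, -595.608, 231.26] pointing down, gripper open.
Joint ranges: [-2.81, 2.81], [-0.39, 2.02], [-1.27, 1.25], [0.06, 2.57], [-1.19, 4.33], [0.19, 2], [-2.82, 2.82]. Speed limits (rad/s): [1.89, 1.89, 2.39, 2.39, 3.01, 3.01, 3.01].

INTERFACE

Orientations are given as a 3x3 rotation matrix whose columns are the frame's x, y, z axes.
In Python, from rig import get_obs, get_image, sign_off, grip_point_offset gives the robot as it stands.
- The arm moves only by the tool arm_command, never from a script. Its argument "steps" is a list of rows, each an object of numbers: "tx", "ty", "tz": the shift along the world's x, y, z in mm; "turn": the turn about the world's z in rad. A call has 1 to 20 rows; each row shifts and turns the commanded pose from where the row before left it; what a row does not reach is not made up. A row lasts 1/12 s, in which the tool goes at most 41.7 mm and 7.16 degrees, less where a joint would pass 70% of its speed; a pose out of reach is approached as far as the arm can. A call with a gripper value outside its range is refused whole. "jaw" is the opening in per cent of the stroke, from 0 (shut) to 100 (fully open), set as the call begins (left out, the last holds). The fingers move at their own pace and stop on an object; "grip_force" is the grip in N (left out, the last holds). Time passes only in rows, so rows that do not move let the fingers close. It gives the time, the measured TCP pose, the force and the opening at its end, in the units of the state.
- get_obs(): the state, without advancing time (a new reading comes with each control period).
- get_image(name): name is "scene" or "top"; returns a dict with "img" (400x640x3 uint8, blue, green, red), "mtx" (3x3 intrinsics, pixels), "pose" (4x4, takes a point from camera to world coordinates). Camera axes: x right, y down, z forward; pixel columns grow to the right and rows downward; lengths in mm; the calibration is good to about 2 mm. A picture is of the moment at which its call begins. There is no depth.
- sign_off(): hands the job in, once; it reports no verdict.
The state is a dict: "clock": time; "q": joint angles; "dq": joint speeds; "joint_torque": joint torques, N m; "eef_pos": TCP position; "eef_rot": TCP orientation; "force": force on the tool from outside, world axes, zero at the start; "ft_torque": the same for the moment, N m; "width": finger opening in mm.
Only numpy, scipy, OpenCV 4.12 (cv2) and the standard library are available. Lean on these libraries where they do the work, as an engineer would, in place of code of your own. Each camera call takes 0.05 s, during which the arm holds its last target.

TASK

Two of the four clear glass sample jars in the black tray have caps that are not fully on: a red band shows under them. Press both of these white caps straight down until they are fully home and no red shows, and leave the two jars that are already sealed untouched.

Things in the scene. Friction and masses are not known exactly. Their poses are not given: they have to be found in the camera images.
- cap_1_top (a point): Centre of the flat top of an unseated white cap (50 mm across, 24 mm high, grey disc on top) on a clear glass jar fixed upright in the tray; red band visible under the cap. Home, this point is at z = 100 mm; it starts 12 to 16 mm higher. The cap only slides straight down, gives way at about 5 N, stays where left and meets a rigid stop at home. z up.
- cap_2_top (a point): Centre of the flat top of the other unseated cap, on another jar; same size, heights and behaviour. The fixed, level black tray is 250 mm square and 32 mm high, and holds four jars in a square, 110 mm apart; any place may hold any jar. z up.
- sealed_jar_1: An already sealed clear glass jar: same white cap but fully home, no red band; fixed in the tray. Origin: centre of the jar's underside, at z = 20 mm; 54 mm across, cap's top 80 mm above the origin. z up. Not to be touched.
- sealed_jar_2: The other already sealed jar, same as the first, not to be touched. Beside the tray, about 190 mm from its centre, stand a loose solvent bottle with a blue cap (60 mm across, 125 mm high) and, on the other side, a low blue rack of small vials (49 mm high).

How it is judged:
By the outcome, as a careful person would: the job done as asked, in the order asked, and still so for the second after the job is handed in, with the robot touching nothing.
It also fails if it takes over 29 s, if anything falls off the work surface, if the arm or the gripper's body presses on something with over 40 N, if the wrist force passes 120 N, or if a joint passes its speed limit or range.

## Working session

There is one attempt and no reset: what is moved stays moved. The work goes in short steps, Python scripts to look and compute and a tool call to move; the robot and the scene stay as the last step left them, time stands still between calls to the robot, and variables do not carry over. Pictures are saved under pics/ and viewed, and the job is handed in when it is done.

Besides the shell and the picture viewer there is one more tool, called after "Request:" by a JSON object that holds its "fn" and its "kwargs", one argument or row to a line. arm_command: Moves the arm, as the interface text tells. Its arguments: {"type":"object","properties":{"steps":{"type":"array"},"jaw":{"type":"number"},"grip_force":{"type":"number"}},"required":["steps"]}

```bash
mkdir -p pics; python3 - <<'E'
from rig import get_obs,get_image,grip_point_offset
import cv2,numpy as np
np.set_printoptions(precision=4,suppress=True)
print(grip_point_offset)
for n in("scene","top"):
    d=get_image(n);cv2.imwrite(f"pics/{n}0.png",d["img"]);print(n,d["mtx"],d["pose"])
o=get_obs();print(o["clock"],o["eef_pos"],o["eef_rot"],o["width"],o["force"])
E
```

```text
18.700000000000003
scene [[386.2722   0.     316.3006]
 [  0.     386.2722 200.6871]
 [  0.       0.       1.    ]] [[   0.6697    0.6322   -0.3895  854.4565]
 [   0.7426   -0.5762    0.3415 -176.6488]
 [  -0.0085   -0.518    -0.8554  689.7678]
 [   0.        0.        0.        1.    ]]
top [[370.2149   0.     322.9968]
 [  0.     370.2149 198.2476]
 [  0.       0.       1.    ]] [[ -0.002   -0.9905   0.1378 486.7489]
 [ -0.9999  -0.0004  -0.0173  47.4192]
 [  0.0172  -0.1378  -0.9903 751.9733]
 [  0.       0.       0.       1.    ]]
0.1 [ 189.2403 -595.3292  230.7196] [[ 0.953   0.303  -0.0004]
 [ 0.303  -0.953   0.001 ]
 [-0.0001 -0.0011 -1.    ]] 85.42172985830206 [0.835  0.2694 0.192 ]
```

View pics/scene0.png

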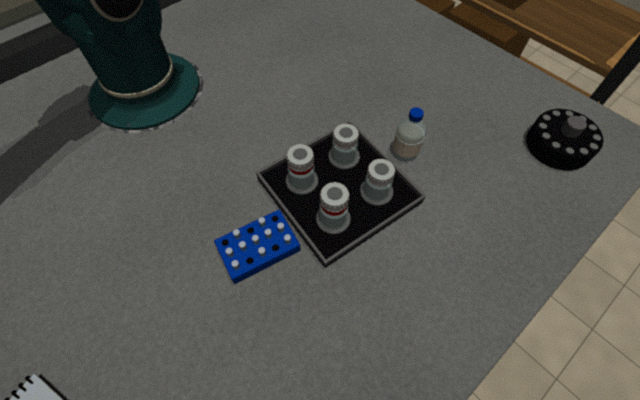

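View pics/top0.png

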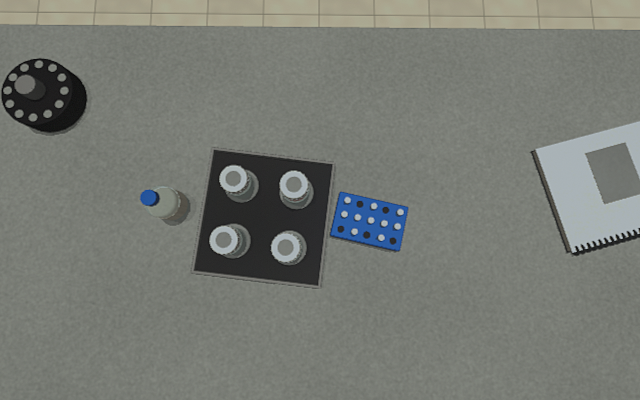

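The scene view shows red bands under the caps at about (300,165) and (334,208). The caps at (345,132) and (380,168) show none. The top view has caps at about (236,179), (294,188), (226,240) and (288,247). Next I'll measure them.

```bash
cat > h.py <<'E'
import cv2,numpy as np
from rig import get_image,get_obs
np.set_printoptions(precision=2,suppress=True)
def ray(d,u,v):
    r=np.linalg.inv(d["mtx"])@[u,v,1];return d["pose"][:3,3],d["pose"][:3,:3]@r
def onz(d,u,v,z):
    c,r=ray(d,u,v);return c+r*(z-c[2])/r[2]
def tri(d1,p1,d2,p2):
    A=np.zeros((3,3));b=np.zeros(3);L=[]
    for d,p in((d1,p1),(d2,p2)):
        c,r=ray(d,*p);r=r/np.linalg.norm(r);M=np.eye(3)-np.outer(r,r);A+=M;b+=M@c;L.append((c,M))
    x=np.linalg.solve(A,b);return x,max(np.linalg.norm(M@(x-c)) for c,M in L)
def proj(d,P):
    R=d["pose"][:3,:3];p=d["mtx"]@(R.T@(np.array(P)-d["pose"][:3,3]));return p[:2]/p[2]
def red(img):
    h=cv2.cvtColor(img,cv2.COLOR_BGR2HSV);return (((h[...,0]<10)|(h[...,0]>170))&(h[...,1]>120)&(h[...,2]>50)).astype(np.uint8)
E
python3 - <<'E'
from h import *
S=get_image("scene");T=get_image("top")
def discs(d,n,box,thr):
    g=cv2.cvtColor(d["img"],cv2.COLOR_BGR2GRAY)
    x0,y0,x1,y1=box
    cr=cv2.resize(d["img"][y0:y1,x0:x1],None,fx=4,fy=4,interpolation=cv2.INTER_CUBIC);cv2.imwrite(f"pics/{n}_crop.png",cr)
    m=np.zeros_like(g);m[y0:y1,x0:x1]=(g[y0:y1,x0:x1]>thr)*255
    cs,hi=cv2.findContours(m,cv2.RETR_CCOMP,cv2.CHAIN_APPROX_NONE)
    out=[]
    for c,h in zip(cs,hi[0]):
        if h[3]>=0 and 40<cv2.contourArea(c)<500:
            e=cv2.fitEllipse(c);out.append(e[0]);print(n,np.array(e[0]),np.array(e[1]))
    return out
s=discs(S,"s",(270,110,410,250),175)
t=discs(T,"t",(190,145,340,290),175)
for p in s:
    for q in t:
        x,e=tri(S,p,T,q)
        if e<4 and 80<x[2]<130: print(np.array(p),np.array(q),x,e)
cs,_=cv2.findContours(red(S["img"]),cv2.RETR_EXTERNAL,cv2.CHAIN_APPROX_NONE)
for c in cs:
    if cv2.contourArea(c)>4: print("red",cv2.boundingRect(c))
E
```

```text
Traceback (most recent call last):
TypeError: 'NoneType' object is not subscriptable
```

```bash
python3 -c "
import cv2
a=cv2.imread('pics/s_crop.png');print(a.shape)"
```

```text
(560, 560, 3)
```

View pics/s_crop.png

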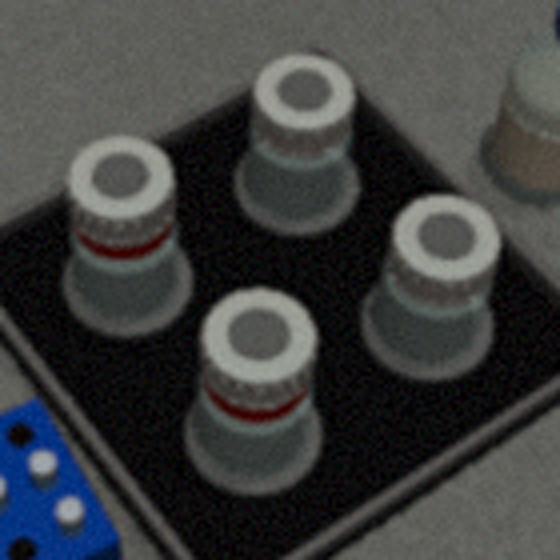

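The crop confirms it: red bands under the left cap (300,170) and the front cap (334,211), none under the other two. I'll upscale and use a lower threshold.

```bash
cat >> h.py <<'E'
def discs(d,n,box,k=4):
    x0,y0,x1,y1=box
    cr=cv2.resize(d["img"][y0:y1,x0:x1],None,fx=k,fy=k,interpolation=cv2.INTER_CUBIC);cv2.imwrite(f"pics/{n}.png",cr)
    g=cv2.GaussianBlur(cv2.cvtColor(cr,cv2.COLOR_BGR2GRAY),(5,5),0)
    best=[]
    for thr in range(120,190,5):
        cs,hi=cv2.findContours((g>thr).astype(np.uint8),cv2.RETR_CCOMP,cv2.CHAIN_APPROX_NONE)
        o=[]
        if hi is None: continue
        for c,h in zip(cs,hi[0]):
            if h[3]>=0 and 500<cv2.contourArea(c)<6000:
                e=cv2.fitEllipse(c)
                if min(e[1])/max(e[1])>.6 and cv2.contourArea(c)>.85*np.pi/4*e[1][0]*e[1][1]: o.append(((e[0][0]+.5)/k-.5+x0,(e[0][1]+.5)/k-.5+y0))
        if len(o)>=len(best): best=o;bt=thr
    print(n,bt,np.array(best));return best
E
python3 - <<'E'
from h import *
S=get_image("scene");T=get_image("top")
s=discs(S,"s1",(270,110,410,250))
t=discs(T,"t1",(195,150,335,290))
for p in s:
    for q in t:
        x,e=tri(S,p,T,q)
        if e<6 and 80<x[2]<130: print(np.array(p),np.array(q),x,e)
cs,_=cv2.findContours(red(S["img"]),cv2.RETR_EXTERNAL,cv2.CHAIN_APPROX_NONE)
for c in cs:
    if cv2.contourArea(c)>4: print("red",cv2.boundingRect(c))
E
```

```text
s1 150 [[334.35 193.13]
 [381.16 168.59]
 [299.6  153.53]
 [345.56 132.2 ]]
t1 175 [[285.04 246.9 ]
 [223.07 239.42]
 [293.37 183.92]
 [232.77 178.01]]
[334.35 193.13] [293.37 183.92] [601.19  88.15 111.9 ] 0.02160434163290872
[381.16 168.59] [232.77 178.01] [614.44 197.64  97.26] 0.045246348422460024
[299.6  153.53] [285.04 246.9 ] [491.69 101.42 110.21] 0.10338535517472972
[345.56 132.2 ] [223.07 239.42] [504.97 210.96  97.42] 0.08718305873806173
red (322, 207, 23, 9)
red (290, 169, 21, 6)
```

Triangulation fits: residuals are about 0.1 mm and spacing is 110.3 mm. Heights read about 2.6 mm low, so the sealed caps appear at 97 mm instead of 100. The targets are cap A (492,101) and cap B (601,88). I'll move above cap A with the jaws shut.

Request:
{"fn": "arm_command", "kwargs": {
  "steps": [
    {"tx": 10,"ty": 22},
    {"tx": 15,"ty": 35},
    {"tx": 15,"ty": 35},
    {"tx": 15,"ty": 35},
    {"tx": 15,"ty": 35},
    {"tx": 15,"ty": 35},
    {"tx": 15,"ty": 35},
    {"tx": 15,"ty": 35},
    {"tx": 15,"ty": 35},
    {"tx": 15,"ty": 35},
    {"tx": 15,"ty": 35},
    {"tx": 15,"ty": 35},
    {"tx": 15,"ty": 35},
    {"tx": 15,"ty": 35,"tz": -5},
    {"tx": 15,"ty": 35,"tz": -10},
    {"tx": 15,"ty": 35,"tz": -10},
    {"tx": 15,"ty": 35,"tz": -10},
    {"tx": 15,"ty": 35,"tz": -10},
    {"tx": 15,"ty": 35,"tz": -10},
    {"tx": 15,"ty": 30,"tz": -10}
  ],
  "jaw": 0,
  "grip_force": 20
}}

```text
invalid input at $.steps[0]: expected keys tx, ty, tz, turn
```

Request:
{"fn": "arm_command", "kwargs": {
  "steps": [
    {"tx": 10,"ty": 22,"tz": 0,"turn": 0},
    {"tx": 15,"ty": 35,"tz": 0,"turn": 0},
    {"tx": 15,"ty": 35,"tz": 0,"turn": 0},
    {"tx": 15,"ty": 35,"tz": 0,"turn": 0},
    {"tx": 15,"ty": 35,"tz": 0,"turn": 0},
    {"tx": 15,"ty": 35,"tz": 0,"turn": 0},
    {"tx": 15,"ty": 35,"tz": 0,"turn": 0},
    {"tx": 15,"ty": 35,"tz": 0,"turn": 0},
    {"tx": 15,"ty": 35,"tz": 0,"turn": 0},
    {"tx": 15,"ty": 35,"tz": 0,"turn": 0},
    {"tx": 15,"ty": 35,"tz": 0,"turn": 0},
    {"tx": 15,"ty": 35,"tz": 0,"turn": 0},
    {"tx": 15,"ty": 35,"tz": 0,"turn": 0},
    {"tx": 15,"ty": 35,"tz": -5,"turn": 0},
    {"tx": 15,"ty": 35,"tz": -10,"turn": 0},
    {"tx": 15,"ty": 35,"tz": -10,"turn": 0},
    {"tx": 15,"ty": 35,"tz": -10,"turn": 0},
    {"tx": 15,"ty": 35,"tz": -10,"turn": 0},
    {"tx": 15,"ty": 35,"tz": -10,"turn": 0},
    {"tx": 15,"ty": 30,"tz": -10,"turn": 0}
  ],
  "jaw": 0,
  "grip_force": 20
}}

```text
clock: 1.97
eef_pos: [484.8, 88.9, 165.9]
eef_rot: [[0.953, 0.303, 0.001], [0.303, -0.953, 0.0], [0.001, -0.0, -1.0]]
force: [0.3, -0.6, 0.4]
width: -0.1
```

Request:
{"fn": "arm_command", "kwargs": {
  "steps": [
    {"tx": 7.5,"ty": 14,"tz": -15,"turn": 0},
    {"tx": 0,"ty": 0,"tz": 0,"turn": 0},
    {"tx": 0,"ty": 0,"tz": 0,"turn": 0}
  ]
}}

```text
clock: 2.22
eef_pos: [491.4, 101.1, 150.5]
eef_rot: [[0.952, 0.305, -0.002], [0.305, -0.952, 0.0], [-0.002, -0.001, -1.0]]
force: [-0.1, -0.2, 0.2]
width: -0.1
```

```bash
python3 - <<'E'
from h import *
o=get_obs();print(o["clock"],o["eef_pos"],o["force"])
S=get_image("scene");T=get_image("top")
cv2.imwrite("pics/s2.png",cv2.resize(S["img"][80:260,240:440],None,fx=4,fy=4,interpolation=cv2.INTER_CUBIC)[:600])
cv2.imwrite("pics/t2.png",cv2.resize(T["img"][140:290,190:350],None,fx=4,fy=4,interpolation=cv2.INTER_CUBIC))
print(proj(S,o["eef_pos"]),proj(T,o["eef_pos"]))
E
```

```text
2.2167 [491.41 101.09 150.51] [-0.11 -0.23  0.2 ]
[298.4  139.64] [283.19 246.92]
```

View pics/s2.png

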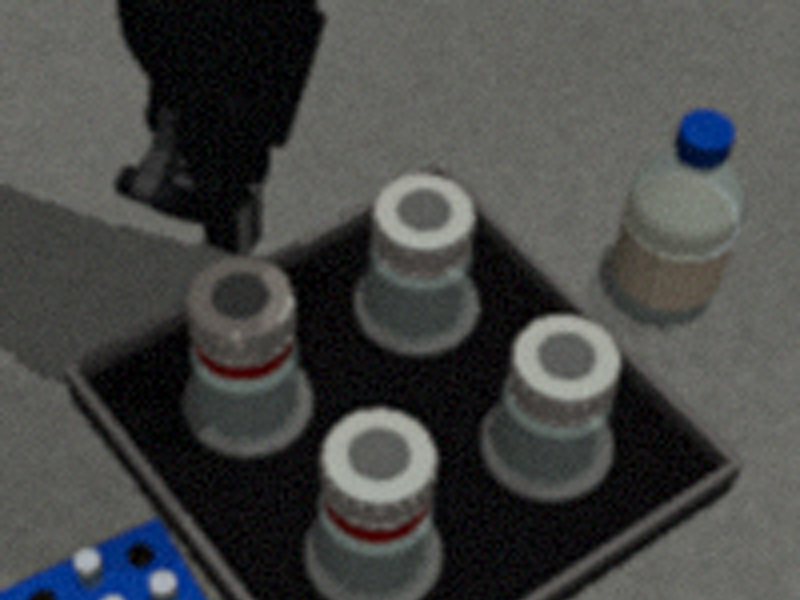

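View pics/t2.png

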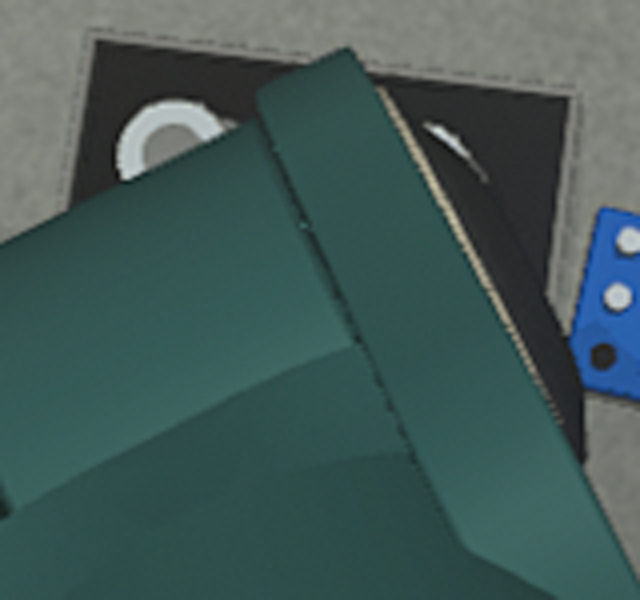

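The scene view shows the closed fingertip at about (298,142), matching the projected TCP at (298.4,139.6), above cap A. The top view is blocked by the arm. Descending.

Request:
{"fn": "arm_command", "kwargs": {
  "steps": [
    {"tx": 0.5,"ty": 0,"tz": -10,"turn": 0},
    {"tx": 0,"ty": 0,"tz": -10,"turn": 0},
    {"tx": 0,"ty": 0,"tz": -10,"turn": 0},
    {"tx": 0,"ty": 0,"tz": -4,"turn": 0},
    {"tx": 0,"ty": 0,"tz": -2,"turn": 0},
    {"tx": 0,"ty": 0,"tz": -2,"turn": 0},
    {"tx": 0,"ty": 0,"tz": -2,"turn": 0},
    {"tx": 0,"ty": 0,"tz": 0,"turn": 0}
  ]
}}

```text
clock: 2.98
eef_pos: [492.3, 100.4, 111.2]
eef_rot: [[0.953, 0.303, -0.0], [0.303, -0.953, 0.0], [-0.0, -0.0, -1.0]]
force: [-0.5, -0.9, -1.5]
width: 0.4
```

Request:
{"fn": "arm_command", "kwargs": {
  "steps": [
    {"tx": 0,"ty": 0,"tz": -2,"turn": 0},
    {"tx": 0,"ty": 0,"tz": -2,"turn": 0},
    {"tx": 0,"ty": 0,"tz": -2,"turn": 0},
    {"tx": 0,"ty": 0,"tz": -1,"turn": 0},
    {"tx": 0,"ty": 0,"tz": -1,"turn": 0}
  ]
}}

```text
clock: 3.4
eef_pos: [492.5, 100.5, 103.3]
eef_rot: [[0.953, 0.303, 0.0], [0.303, -0.953, 0.0], [0.0, -0.0, -1.0]]
force: [-0.6, 0.2, 5.2]
width: -0.2
```

In contact at 5 N, and the cap is sliding. I'll continue in finer steps.

Request:
{"fn": "arm_command", "kwargs": {
  "steps": [
    {"tx": 0,"ty": 0,"tz": -1,"turn": 0},
    {"tx": 0,"ty": 0,"tz": -1,"turn": 0},
    {"tx": 0,"ty": 0,"tz": -0.5,"turn": 0},
    {"tx": 0,"ty": 0,"tz": -0.5,"turn": 0}
  ]
}}

```text
clock: 3.73
eef_pos: [492.5, 100.4, 100.3]
eef_rot: [[0.953, 0.303, 0.0], [0.303, -0.953, 0.0], [0.0, -0.0, -1.0]]
force: [1.4, -0.3, 4.5]
width: -0.2
```

Request:
{"fn": "arm_command", "kwargs": {
  "steps": [
    {"tx": 0,"ty": 0,"tz": -0.5,"turn": 0},
    {"tx": 0,"ty": 0,"tz": -0.5,"turn": 0},
    {"tx": 0,"ty": 0,"tz": 0,"turn": 0}
  ]
}}

```text
clock: 3.98
eef_pos: [492.6, 100.5, 99.9]
eef_rot: [[0.953, 0.303, 0.001], [0.303, -0.953, -0.0], [0.001, 0.0, -1.0]]
force: [-4.1, -1.6, 19.4]
width: 0.1
```

The force jumped to 19 N at z≈100, which is the rigid stop. I'll lift and go to cap B at (601,88).

Request:
{"fn": "arm_command", "kwargs": {
  "steps": [
    {"tx": 0,"ty": 0,"tz": 3,"turn": 0},
    {"tx": 0,"ty": 0,"tz": 12,"turn": 0},
    {"tx": 0,"ty": 0,"tz": 30,"turn": 0},
    {"tx": 20,"ty": -2,"tz": 5,"turn": 0},
    {"tx": 35,"ty": -4,"tz": 0,"turn": 0},
    {"tx": 35,"ty": -4,"tz": 0,"turn": 0},
    {"tx": 18.5,"ty": -2.5,"tz": 0,"turn": 0},
    {"tx": 0,"ty": 0,"tz": 0,"turn": 0},
    {"tx": 0,"ty": 0,"tz": 0,"turn": 0}
  ]
}}

```text
clock: 4.73
eef_pos: [601.0, 87.8, 149.2]
eef_rot: [[0.953, 0.303, -0.001], [0.303, -0.953, 0.001], [-0.001, -0.001, -1.0]]
force: [-0.8, -0.2, -0.4]
width: 0.1
```

```bash
python3 - <<'E'
from h import *
o=get_obs();print(o["clock"],o["eef_pos"],o["force"])
S=get_image("scene")
cv2.imwrite("pics/s3.png",cv2.resize(S["img"][100:250,250:430],None,fx=4,fy=4,interpolation=cv2.INTER_CUBIC)[:600])
print(proj(S,o["eef_pos"]))
E
```

```text
4.7333 [600.98  87.82 149.22] [-0.76 -0.15 -0.35]
[334.81 181.33]
```

View pics/s3.png

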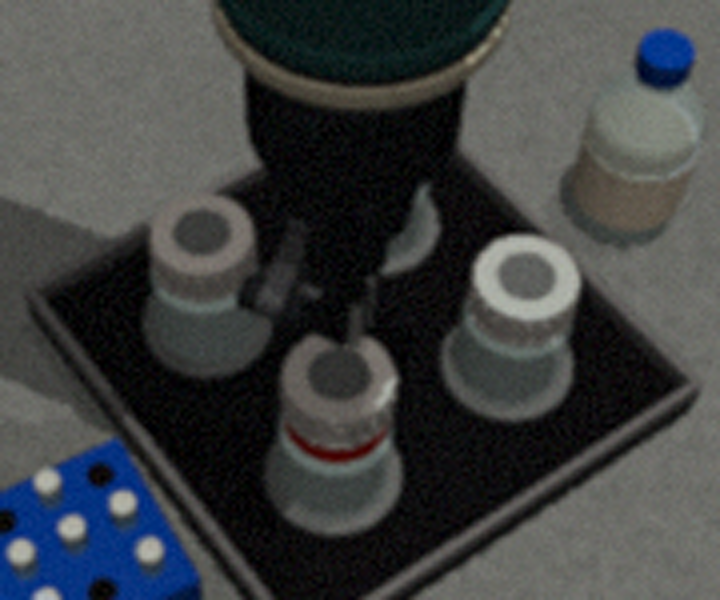

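Cap A at (300,157) shows no red now. Cap B still has its band at (334,210), and the fingertip is above it. Descending.

Request:
{"fn": "arm_command", "kwargs": {
  "steps": [
    {"tx": 0,"ty": 0,"tz": -10,"turn": 0},
    {"tx": 0,"ty": 0,"tz": -10,"turn": 0},
    {"tx": 0,"ty": 0,"tz": -9,"turn": 0},
    {"tx": 0,"ty": 0,"tz": -2,"turn": 0},
    {"tx": 0,"ty": 0,"tz": -2,"turn": 0},
    {"tx": 0,"ty": 0,"tz": -2,"turn": 0},
    {"tx": 0,"ty": 0,"tz": -2,"turn": 0},
    {"tx": 0,"ty": 0,"tz": -2,"turn": 0},
    {"tx": 0,"ty": 0,"tz": -2,"turn": 0},
    {"tx": 0,"ty": 0,"tz": -2,"turn": 0},
    {"tx": 0,"ty": 0,"tz": -2,"turn": 0},
    {"tx": 0,"ty": 0,"tz": -1,"turn": 0}
  ]
}}

```text
clock: 5.78
eef_pos: [600.8, 88.0, 103.2]
eef_rot: [[0.953, 0.303, -0.0], [0.303, -0.953, 0.0], [0.0, -0.0, -1.0]]
force: [-3.7, 1.0, 5.4]
width: -0.2
```

Request:
{"fn": "arm_command", "kwargs": {
  "steps": [
    {"tx": 0,"ty": 0,"tz": -1,"turn": 0},
    {"tx": 0,"ty": 0,"tz": -1,"turn": 0},
    {"tx": 0,"ty": 0,"tz": -0.5,"turn": 0},
    {"tx": 0,"ty": 0,"tz": -0.5,"turn": 0},
    {"tx": 0,"ty": 0,"tz": -0.5,"turn": 0},
    {"tx": 0,"ty": 0,"tz": 0,"turn": 0}
  ]
}}

```text
clock: 6.28
eef_pos: [600.9, 88.0, 100.1]
eef_rot: [[0.953, 0.303, 0.0], [0.303, -0.953, 0.0], [0.0, 0.0, -1.0]]
force: [-4.9, -0.4, 8.4]
width: 0.1
```

Request:
{"fn": "arm_command", "kwargs": {
  "steps": [
    {"tx": 0,"ty": 0,"tz": -0.5,"turn": 0},
    {"tx": 0,"ty": 0,"tz": 0,"turn": 0}
  ]
}}

```text
clock: 6.45
eef_pos: [600.9, 88.0, 100.0]
eef_rot: [[0.953, 0.303, 0.0], [0.303, -0.953, -0.0], [0.0, 0.0, -1.0]]
force: [-8.1, -0.4, 15.4]
width: 0.4
```

The stop was met at 15 N with z=100.0. I'll lift and retreat for a clear look.

Request:
{"fn": "arm_command", "kwargs": {
  "steps": [
    {"tx": 0,"ty": 0,"tz": 3,"turn": 0},
    {"tx": 0,"ty": 0,"tz": 12,"turn": 0},
    {"tx": 0,"ty": 0,"tz": 35,"turn": 0},
    {"tx": 0,"ty": 0,"tz": 35,"turn": 0},
    {"tx": -10,"ty": -25,"tz": 20,"turn": 0},
    {"tx": -10,"ty": -35,"tz": 0,"turn": 0},
    {"tx": -10,"ty": -35,"tz": 0,"turn": 0},
    {"tx": -10,"ty": -35,"tz": 0,"turn": 0},
    {"tx": -10,"ty": -35,"tz": 0,"turn": 0},
    {"tx": -10,"ty": -35,"tz": 0,"turn": 0},
    {"tx": -10,"ty": -35,"tz": 0,"turn": 0},
    {"tx": -10,"ty": -35,"tz": 0,"turn": 0},
    {"tx": -10,"ty": -35,"tz": 0,"turn": 0},
    {"tx": -10,"ty": -35,"tz": 0,"turn": 0},
    {"tx": -10,"ty": -35,"tz": 0,"turn": 0},
    {"tx": -10,"ty": -35,"tz": 0,"turn": 0},
    {"tx": -10,"ty": -35,"tz": 0,"turn": 0},
    {"tx": -10,"ty": -20,"tz": 0,"turn": 0},
    {"tx": 0,"ty": 0,"tz": 0,"turn": 0},
    {"tx": 0,"ty": 0,"tz": 0,"turn": 0}
  ]
}}

```text
clock: 8.12
eef_pos: [460.3, -378.2, 204.7]
eef_rot: [[0.954, 0.301, 0.0], [0.301, -0.954, -0.0], [0.0, 0.0, -1.0]]
force: [0.7, 1.0, 0.5]
width: 0.1
```

```bash
python3 - <<'E'
from h import *
o=get_obs();print(o["clock"],o["eef_pos"],o["force"])
S=get_image("scene");T=get_image("top")
s=discs(S,"s4",(270,110,410,250));t=discs(T,"t4",(195,150,335,290))
cv2.imwrite("pics/s4f.png",S["img"])
for p in s:
    for q in t:
        x,e=tri(S,p,T,q)
        if e<6 and 80<x[2]<130: print(np.array(p),np.array(q),x,e)
print("red px",red(S["img"])[110:250,270:410].sum())
E
```

```text
8.1167 [ 460.29 -378.22  204.7 ] [0.69 1.04 0.52]
s4 150 [[334.05 197.47]
 [381.14 168.59]
 [299.9  157.56]
 [345.62 132.19]]
t4 175 [[285.65 247.03]
 [223.05 239.41]
 [293.87 185.35]
 [232.79 178.03]]
[334.05 197.47] [293.87 185.35] [601.17  88.12  97.29] 0.025737802304008225
[381.14 168.59] [232.79 178.03] [614.4  197.61  97.25] 0.044215518376865055
[299.9  157.56] [285.65 247.03] [491.59 101.46  97.63] 0.05852216400575549
[345.62 132.19] [223.05 239.41] [505.02 211.02  97.43] 0.04339858377629219
red px 0
```

View pics/s4.png

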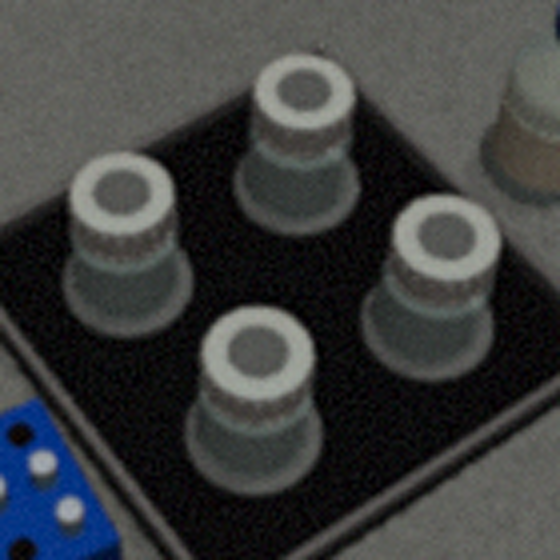

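View pics/s4f.png

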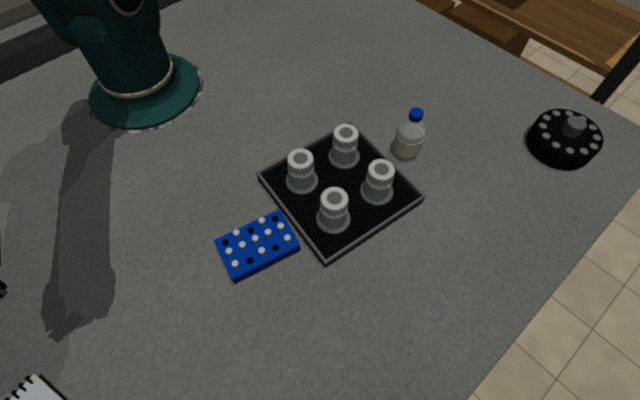

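All four caps now measure the same height (97.3 to 97.6 mm with the camera's bias), and no red shows. The sealed jars, bottle and rack haven't moved. Handing in.

```bash
python3 -c "from rig import sign_off;print(sign_off())"
```

```text
the job is handed in; nothing more can be done
None
```

I pressed both unseated caps, at about (492,101) and (601,88), straight down with the closed fingertips. Each slid at about 5 N and met its rigid stop at z ≈ 100 mm. The force readings there were 19 N and 15 N.

**Last checks:** after the arm pulled back, no red pixels showed in the tray. All four cap tops measured 97.3 to 97.6 mm high. That is about 2.5 mm below the true 100 mm, but the sealed caps read equally low before I touched anything, so it is a camera offset. The sealed jars measured unmoved, and the bottle and rack look unmoved in the final picture. The arm stands clear, touching nothing, and the clock read about 8 s of the 29 s allowed at the last check. No check failed, though the top view was blocked by the arm while I pressed.

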